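Open the tight-lidded type box in the hold-down fixture

TASK

Pull the red-handled fork fully home over the type box's foot so that it holds the box down, then draw the tight blue lid straight up off the box, keeping it level, without the base coming out of its seat. Lower the lid gently, open side down, on to the middle of the board stack: nobody knows how high the stack is today, so feel the lid rest on it before letting go. Leave the open box in its seat with the fork home, and do not disturb the other things on the bench.

Things in the scene. Friction and masses are not known exactly. Their poses are not given: they have to be found in the camera images.
- fixture: Green steel plate, fixed to the bench, 265 mm long (its x, from -60 to +205) and 130 mm wide (y), 8 mm thick. Origin on the bench surface (z up), under the centre of the box's seat. The box sits at the origin; the fork rides at the +x end, between two guides 26 mm high at y = -62 and +62.
- box_base: Base of the type box, loose, seated on the plate 8 mm above the bench, axes parallel to the fixture's. Origin under its centre, x along its long side, z up. Foot flange 96 (x) x 94 (y) x 6 mm; on it an open neck 75 x 47 mm, up to z = 62 mm. 0.25 to 0.45 kg. Sprung pads in the neck grip the lid from inside (10 to 14 N of drag): without the fork the base comes up with the lid.
- lid_center (a point): Centre (half-way up) of the blue lid: a cap 84 (x, the box's long side) x 56 (y) x 62 mm high, closed on top (z up), open below, pale label on top, 3 mm walls, about 0.13 kg. Closed, its centre is 45 and its top 76 mm above the bench, with 1.5 mm clearance round the neck. Grip it across its 56 mm width, in its upper half. It must rise 58 mm to come clear.
- fork (a joint): Travel of the fork along the fixture's -x, m: 0 drawn back (box free), 0.075 fully home (tines over both sides of the flange, 2 mm above it, stopping the base from rising). Drag about 2.5 N, stays where it is left.
- fork_handle (a point): Grip point on the axis of the fork's upright red handle, 62 mm above the bench. The handle is a post 24 mm (fixture x) x 16 mm (fixture y), from the steel fork (24 mm above the bench) up to 82 mm. It lies at fixture x = 155 mm minus the fork's travel, y = 0: home at x = 80.
- board_tray: Dark wooden tray 170 (x) x 150 (y) x 8 mm fixed on the bench; origin on the bench surface under its centre, z up. On it, centred, lies a stack of cardboard sheets 140 (x) x 120 (y) mm whose flat top is anywhere from 23 to 62 mm above the bench: its height is not given. Its top gives about 1 mm per 5 N.
- ink_can: Bystander: yellow ink can, 70 mm across, 75 mm high, loose; origin under its centre.
- composing_stick: Bystander: steel composing stick, a shallow tray 190 x 50 x 19 mm, loose; origin under its centre.
- planer_block: Bystander: wooden planer block 150 x 75 x 53 mm, loose; origin under its centre.
Not all that is in view belongs to the job. Of the things like the part that bears lid_center, leave any that is black; of the rest the larger one is meant.

How it is judged:
By the outcome, as a careful person would: the job done as asked, in the order asked, and still so for the second after the job is handed in, with the robot touching nothing.
It also fails if it takes over 51 s, if anything falls off the work surface, if the arm or the gripper's body presses on something with over 40 N, if the wrist force passes 120 N, or if a joint passes its speed limit or range.

ROBOT

A 6-joint arm with a two-finger parallel gripper is mounted at the origin on the work surface. World frame = base frame: x ahead of the robot, y to its left, z up, the work surface at z = 0. Lengths are in m, angles in degrees, forces in N, time in s.
With the tool pointing down it reaches from about 0.4 to 0.825 m from the base axis. Payload 7 kg.
Tool frame: the origin (TCP) lies midway between the tips of the shut fingers; the grasp point (between the pads) lies 19 mm behind it; z points along the fingers, y is the line along which they close (so a half turn about z gives the same grasp; the last joint's range is limited). The gripper opens to 88 mm and grips with 3 to 60 N. Pads are 19 mm wide; open, the fingers measure 130 mm over their backs; the gripper's body (78 mm by 193 mm) begins 47 mm behind the grasp point.
Start: joints at [-58.952, 20.546, 0.682, 0, -70.136, -16.507], TCP at [0.169, -0.653, 0.227] pointing down, gripper open.
Joint ranges: [-176.03, 176.03], [-82.01, 121.73], [-58.28, 71.71], [-173.87, 95.51], [-174.79, -0.11], [-173.66, 173.66]. Speed limits (degrees/s): [136.94, 136.94, 172.46, 180, 180, 180].

INTERFACE

Orientations are given as [roll, pitch, yaw] about the fixed x, y, z axes, in that order (R = Rz(yaw) Ry(pitch) Rx(roll)).
In Python, from plant import r gives the robot as it stands.
- The arm moves only by the tool drive_tool, never from a script. Its argument "commands" is a list of rows, each an object of numbers: "hand": the closure, from 0 (fully open) to 1 (shut); "tx", "ty", "tz": the shift along the world's x, y, z scaled (see below); "turn": the turn about the world's z scaled (see below). A call has 1 to 10 rows; each row is the pose to reach, as a shift and turn from the pose commanded when the call began; what a row does not reach only later rows make up. The controller multiplies each number of a shift by 0.6 m and each number of a turn by 90 degrees. A row lasts 1/10 s, in which the tool goes at most 50 mm and 8.59 degrees, less where a joint would pass 70% of its speed; a pose out of reach is approached as far as the arm can. A call with a number of a shift or a turn outside -1 to 1 is refused whole. A call with a gripper value outside its range is refused whole. The fingers move at their own pace and stop on an object; "grip_force" is the grip in N (left out, the last holds). Time passes only in rows, so rows that repeat a pose let the fingers close. It gives the time, the measured TCP pose, the force, the opening and the grip force at its end, in the units of the state.
- r.get_state(): the state, without advancing time (a new reading comes with each control period).
- r.capture(name): name is "side" or "top"; returns a dict with "frame" (420x560x3 uint8, red, green, blue), "fx", "fy", "cx", "cy" (pixels), "world_from_camera" (4x4, takes a point from camera to world coordinates). Camera axes: x right, y down, z forward; pixel columns grow to the right and rows downward; lengths in m; the calibration is good to about 2 mm. A picture is of the moment at which its call begins. There is no depth.
- r.close_job(): hands the job in; it is judged then, once.
Trained networks look in the newest picture that a camera, given by its name, has taken for a name from the list of things; names that differ only in an ending like _2 or _b are one class to them, and where a whole thing is asked for, a point or a joint stands for the part that bears it (a point fixed in the world has none). Each returns a list of dicts, best first, with "score" (0 to 1); they miss things now and then, are a little off and sometimes report something else, mostly with a low value. They report only what shows in the picture. A call takes as long as a camera call. They do not tell look-alikes from the thing itself.
- r.trace(label, camera): "pixels" (420x560 bool, what is visible of it) and "extent" ([left, top, right, bottom] in pixels, round what is visible of it).
The state is a dict: "time_s": time; "joints": joint angles; "qd": joint speeds; "joint_torque": joint torques, N m; "tcp_pos": TCP position; "eef_rot": TCP orientation; "contact_force": force on the tool from outside, world axes, zero at the start; "moment": the same for the moment, N m; "gripper_width": finger opening in m; "gripper_force": force on a finger pad.
Only numpy, scipy, OpenCV 4.12 (cv2) and the standard library are available. Lean on these libraries where they do the work, as an engineer would, in place of code of your own. Each camera call takes 0.05 s, during which the arm holds its last target. There are 200 camera calls.

## Working session

There is one attempt and no reset: what is moved stays moved. The work goes in short steps, Python scripts to look and compute and a tool call to move; the robot and the scene stay as the last step left them, time stands still between calls to the robot, and variables do not carry over. Pictures are saved under pics/ and viewed, at most 10 in all, crops included, and the job is handed in when it is done.

Besides the shell and the picture viewer there is one more tool, called as name(argument=value, ...) on one line, values as JSON. drive_tool: Moves the arm, as the interface text tells. Its arguments: {"type":"object","properties":{"commands":{"type":"array"},"grip_force":{"type":"number"}},"required":["commands"]}

```bash
mkdir -p pics; ls; cat > h.py <<'E'
import numpy as np, cv2
from plant import r
def save(c,n): cv2.imwrite(n,c["frame"][:,:,::-1])
E
python3 - <<'E'
from h import *
import pickle
d={}
for n in("top","side"):
    c=r.capture(n); save(c,f"pics/{n}1.png")
    d[n]=c
    print(n,c["fx"],c["fy"],c["cx"],c["cy"]);print(np.round(c["world_from_camera"],4).tolist())
    for l in("lid_center","fixture","fork_handle","board_tray","fork","box_base","ink_can","composing_stick","planer_block"):
        for t in r.trace(l,n):
            ys,xs=np.nonzero(t["pixels"])
            if len(xs)>0:
                print(l,round(t["score"],2),t["extent"],len(xs),cv2.minAreaRect(np.c_[xs,ys].astype(np.float32)))
            d.setdefault((n,l),[]).append(t)
pickle.dump(d,open("d1.pkl","wb"))
s=r.get_state();print(s)
E
```

```text
pics
top 516.3376276152842 516.3376276152842 275.8036349829859 205.70445789800684
[[0.009, -0.9926, 0.1207, 0.4214], [-0.9995, -0.0126, -0.0291, 0.0147], [0.0304, -0.1204, -0.9923, 1.2527], [0.0, 0.0, 0.0, 1.0]]
lid_center 0.87 [178.0, 225.5, 208.1, 266.2] 1029 ((195.3918914794922, 247.14865112304688), (28.769821166992188, 37.64736557006836), 9.462322235107422)
lid_center 0.81 [124.9, 295.0, 151.9, 334.4] 1127 ((138.0, 315.0), (38.0, 30.0), 90.0)
fixture 0.93 [166.9, 159.8, 239.4, 279.4] 4388 ((202.5997772216797, 218.82969665527344), (56.0861701965332, 110.7117691040039), 10.713123321533203)
fixture 0.56 [301.2, 219.4, 365.4, 297.6] 4419 ((333.84149169921875, 257.92681884765625), (63.939857482910156, 71.6700668334961), 6.34019136428833)
fixture 0.47 [175.3, 228.6, 221.5, 267.9] 543 ((197.2432403564453, 248.04054260253906), (40.27775192260742, 40.4421501159668), 9.462322235107422)
fork_handle 0.62 [183.0, 172.8, 235.0, 227.9] 1218 ((205.97857666015625, 200.63726806640625), (46.899696350097656, 50.97523880004883), 8.880659103393555)
board_tray 0.75 [298.3, 221.2, 364.9, 298.6] 4406 ((3
[... 2866 characters left out ...]
10949707031)
{'time_s': 1.0, 'joints': array([-5.89505593e+01,  2.05421167e+01,  6.81132389e-01, -8.54981189e-04,
       -7.01355990e+01, -1.65068751e+01]), 'qd': array([ 0.03538284, -0.08862527,  0.08707109,  0.0174073 ,  0.13074258,
        0.01423058]), 'joint_torque': array([ 3.61948805e-04, -5.82396090e+01,  2.93297464e+01,  7.00223565e+00,
        1.23862011e-02, -3.80195127e-05]), 'tcp_pos': array([ 0.16946823, -0.65334747,  0.22660019]), 'eef_rot': array([-1.79996953e+02,  1.74179095e-03, -1.65457725e+02]), 'contact_force': array([-0.74756843, -0.26930214,  0.19387091]), 'moment': array([0.02231279, 0.01582291, 0.00817529]), 'gripper_force': 0.0, 'gripper_width': 0.08727158358161702}
```

```bash
python3 - <<'E'
import cv2
for n,(x0,y0,x1,y1) in {"top":(80,90,460,345),"side":(150,140,390,320)}.items():
    a=cv2.imread(f"pics/{n}1.png")[y0:y1,x0:x1]
    k=min(800/(x1-x0),600/(y1-y0)); cv2.imwrite(f"pics/{n}c.png",cv2.resize(a,None,fx=k,fy=k,interpolation=cv2.INTER_CUBIC)); print(k)
E
```

```text
2.1052631578947367
3.3333333333333335
```

View pics/topc.png

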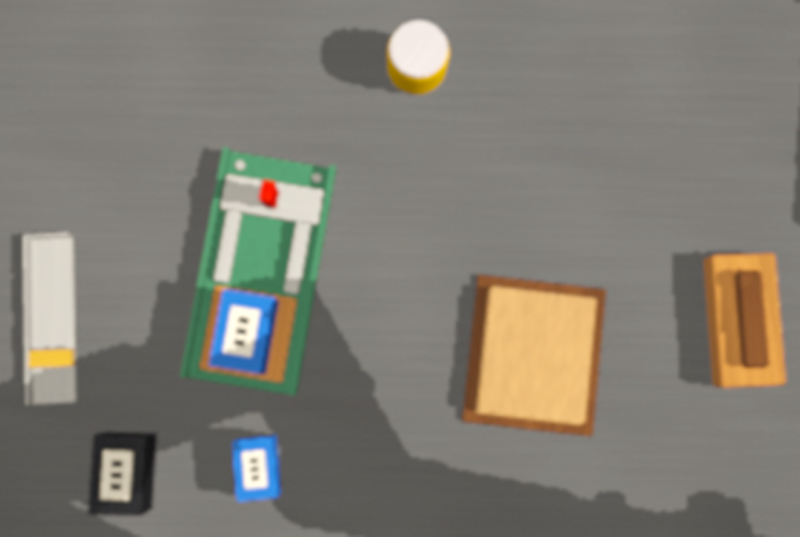

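View pics/sidec.png

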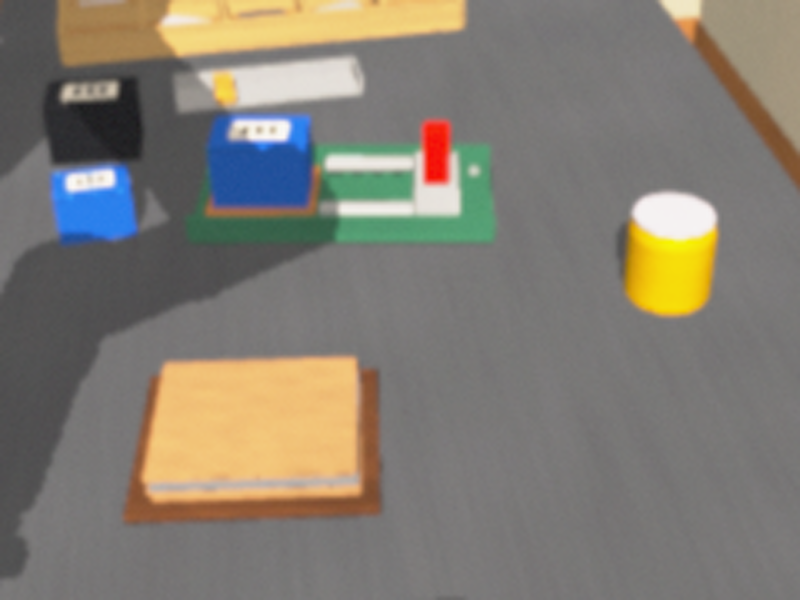

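The top view shows the big blue lid at about (194,247) in full-frame pixels, the red handle at (207,182) with the fork drawn back, and the board stack at (334,258). The black box and the small blue one are decoys. The side view agrees. Next I'll fit the models to the silhouettes in both views.

```bash
cat > fit.py <<'E'
from h import *
from scipy.optimize import minimize
def proj(c,P):
    W=c["world_from_camera"];p=(np.asarray(P)-W[:3,3])@W[:3,:3]
    return np.c_[c["fx"]*p[:,0]/p[:,2]+c["cx"],c["fy"]*p[:,1]/p[:,2]+c["cy"]]
def box(pose,cx,cy,lx,ly,z0,z1):
    x,y,a=pose;C,S=np.cos(a),np.sin(a)
    B=np.array([[cx+i*lx/2,cy+j*ly/2,z] for i in(-1,1) for j in(-1,1) for z in(z0,z1)])
    return np.c_[x+C*B[:,0]-S*B[:,1],y+S*B[:,0]+C*B[:,1],B[:,2]]
def soft(c,boxes,K=8):
    m=np.zeros((420,560),np.uint8)
    big=np.zeros((420*4,560*4),np.uint8)
    for b in boxes:
        h=cv2.convexHull(((proj(c,b)+.5)*4*16-8).astype(np.int32)); cv2.fillConvexPoly(big,h,255,shift=4)
    return cv2.resize(big,(560,420),interpolation=cv2.INTER_AREA)/255.
def hsvmask(c,lo,hi,seed):
    h=cv2.cvtColor(c["frame"],cv2.COLOR_RGB2HSV)
    if lo[0]>hi[0]: m=cv2.inRange(h,lo,(180,)+hi[1:])|cv2.inRange(h,(0,)+lo[1:],hi)
    else: m=cv2.inRange(h,lo,hi)
    m=cv2.morphologyEx(m,cv2.MORPH_CLOSE,np.ones((9,9)) if hi[0]>100 and lo[0]<hi[0] else np.ones((2,2)))
    n,l,s,ce=cv2.connectedComponentsWithStats(m)
    i=1+np.argmin(np.hypot(*(ce[1:]-seed).T)-.0*s[1:,4]+100*(s[1:,4]<15)); return (l==i)*1.
E
cat > run1.py <<'E'
from fit import *
import pickle
d=pickle.load(open("d1.pkl","rb"));T,S=d["top"],d["side"]
bl=((100,110,40),(130,255,255)); rd=((170,130,60),(8,255,255))
M=[]
for c,s in((T,(194,247)),(S,(228,188))): M.append((c,hsvmask(c,*bl,s),0))
for c,s in((T,(207,182)),(S,(281,186))): M.append((c,hsvmask(c,*rd,s),1))
for m in M: print(m[1].sum(), np.argwhere(m[1]).mean(0)[::-1])
def bs(p,k): return [box(p[:3],0,0,.084,.056,.014,.076)] if k==0 else [box(p[:3],.155-p[3],0,.024,.016,.024,.082)]
def cost(q):
    p=q*[1,1,5,1]
    return sum((np.abs(soft(c,bs(p,k))-m).sum()/m.sum()) for c,m,k in M)
q0=np.array([.33,.17,-.17/5,0])
best=min((minimize(cost,q0+np.array(e),method="Nelder-Mead",options=dict(initial_simplex=q0+np.array(e)+np.vstack([np.zeros(4),np.eye(4)*[.02,.02,.02,.01]]),xatol=1e-5,maxiter=500)) for e in([0,0,0,0],[.01,-.01,.01,.003])),key=lambda r:r.fun)
p=best.x*[1,1,5,1];print("fixture",p[:2],np.degrees(p[2]),"fork",p[3],best.fun,[np.abs(soft(c,bs(p,k))-m).sum()/m.sum() for c,m,k in M])
# stack+tray
M2=[]
for c,n in((T,"top"),(S,"side")):
    t=d[n,"board_tray"][0]["pixels"]*1.; M2.append((c,t))
def b2(q): 
    p=q*[1,1,5,1]; return [box(p[:3],0,0,.17,.15,0,.008),box(p[:3],0,0,.14,.12,.008,p[3])]
def c2(q): return sum(np.abs(soft(c,b2(q))-m).sum()/m.sum() for c,m in M2)
q0=np.array([.33,-.1,-.07/5,.04])
b=min((minimize(c2,q0+e,method="Nelder-Mead",options=dict(initial_simplex=q0+e+np.vstack([np.zeros(4),np.eye(4)*[.02,.02,.02,.01]]),xatol=1e-5,maxiter=500)) for e in(0,.005)),key=lambda r:r.fun)
print("tray",b.x[:2],np.degrees(b.x[2]*5),"h",b.x[3],b.fun)
o=[]
for c,mm in((T,0),(S,1)):
    a=c["frame"][:,:,::-1].copy(); a=cv2.resize(a,None,fx=3,fy=3)
    for bx in bs(p,0)+bs(p,1)+b2(b.x)+[box(p[:3],.0725,0,.265,.13,0,.008)]:
        cv2.polylines(a,[cv2.convexHull(((proj(c,bx)+.5)*3).astype(np.int32))],1,(255,0,255),1)
    o.append(a[450:900,480:1150] if mm==0 else a[480:930,480:1150])
cv2.imwrite("pics/fit1.png",cv2.resize(np.hstack(o),(800,268)))
E
python3 run1.py
```

```text
566.0 [195.86925795 247.11130742]
751.0 [227.21171771 188.49667111]
85.0 [208.14117647 182.48235294]
148.0 [281.5 186. ]
fixture [0.46792369 0.16343064] -8.851825242779642 fork -0.0017728498987331443 1.7357867705974608 [np.float64(0.8441418970415021), np.float64(0.15341113809038928), np.float64(0.5545559400230681), np.float64(0.18367779544250132)]
tray [ 0.4480322  -0.16159385] -5.656678972355756 h 0.014458584171964776 0.09022532029461863
```

```bash
python3 - <<'E'
s=open("run1.py").read()
s=s.replace('for c,s in((T,(194,247)),(S,(228,188))): M.append((c,hsvmask(c,*bl,s),0))',
'''for c,n in((T,"top"),(S,"side")): M.append((c,d[n,"lid_center"][0]["pixels"]*1.,0))''')
s=s.replace("(170,130,60),(8,255,255)","(170,110,50),(10,255,255)")
s=s.replace("cv2.resize(np.hstack(o),(800,268))","np.vstack(o)[:, :800]").replace("a[450:900,480:1150] if mm==0 else a[480:930,480:1150]","a[460:900,480:1140][70:370] if mm==0 else a[480:930,480:1140][10:310]")
open("run1.py","w").write(s)
E
python3 run1.py
```

```text
1029.0 [195.47327502 247.63848397]
830.0 [228.09277108 188.41686747]
91.0 [208.10989011 182.37362637]
158.0 [281.33544304 185.73417722]
fixture [0.46846905 0.16402447] -9.740511003379417 fork -0.0011405963302294577 0.7346397688926453 [np.float64(0.04881190571466682), np.float64(0.10146940703992441), np.float64(0.4500323206205559), np.float64(0.13432613551749814)]
tray [ 0.4480322  -0.16159385] -5.656678972355756 h 0.014458584171964776 0.09022532029461863
```

View pics/fit1.png

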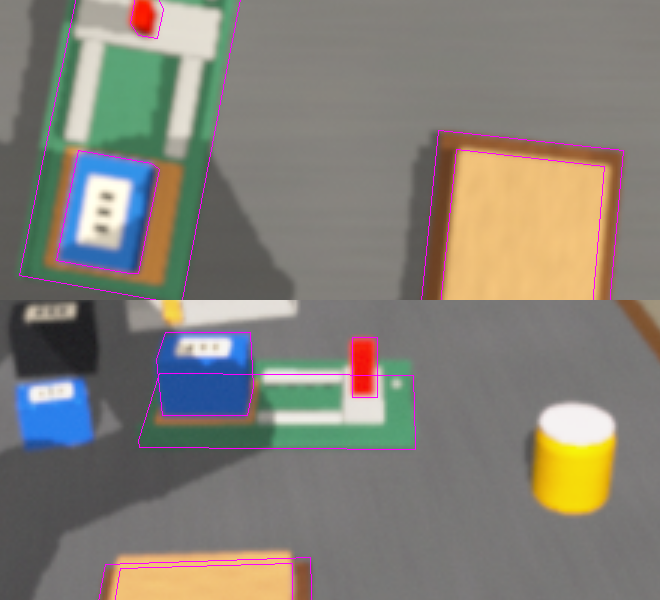

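The models match the lid, plate and handle in both views. The plate's far edge sits high in the side view because the raised guides are there. The stack top is above the fitted one, so I'll refit its height from colour and then start moving.

drive_tool(commands=[{"tx": 0.4,"ty": 0.7,"turn": -0.27},{"tx": 0.4,"ty": 0.7,"turn": -0.27},{"tx": 0.4,"ty": 0.7,"turn": -0.27},{"tx": 0.4,"ty": 0.7,"turn": -0.27},{"tx": 0.4,"ty": 0.7,"turn": -0.27},{"tx": 0.4,"ty": 0.7,"turn": -0.27},{"tx": 0.4,"ty": 0.7,"turn": -0.27},{"tx": 0.4,"ty": 0.7,"turn": -0.27},{"tx": 0.4,"ty": 0.7,"turn": -0.27},{"tx": 0.4,"ty": 0.7,"turn": -0.27}])

```text
invalid input
```

```bash
cat > run2.py <<'E'
from fit import *
import pickle
d=pickle.load(open("d1.pkl","rb"));T,S=d["top"],d["side"]
M2=[]
for c,n in((T,"top"),(S,"side")):
    h=cv2.cvtColor(c["frame"],cv2.COLOR_RGB2HSV); t=cv2.dilate(d[n,"board_tray"][0]["pixels"].astype(np.uint8),np.ones((9,9)))
    m=((h[:,:,2]>165)&(h[:,:,0]>8)&(h[:,:,0]<28)&(t>0))*1.; print(m.sum()); M2.append((c,m))
def b2(q,n):
    p=q*[1,1,5,1]; z0=p[3]-.001; return [box(p[:3],0,0,.14,.12,z0,p[3])]
def c2(q): return sum(np.abs(soft(c,b2(q,0))-m).sum()/m.sum() for c,m in M2)
q0=np.array([.448,-.16,-.1/5,.04])
b=min((minimize(c2,q0+e,method="Nelder-Mead",options=dict(initial_simplex=q0+e+np.vstack([np.zeros(4),np.eye(4)*[.02,.02,.02,.01]]),xatol=1e-5,maxiter=500)) for e in(0,.005)),key=lambda r:r.fun)
print("stack",b.x[:2],np.degrees(b.x[2]*5),"h",b.x[3],b.fun)
from plant import r
s=r.get_state();print(s["tcp_pos"],s["eef_rot"],s["joints"],s["contact_force"])
E
python3 run2.py
```

```text
3284.0
2717.0
stack [ 0.44647245 -0.16413   ] -5.905393502012272 h 0.028371388132757205 0.31152656229207143
[ 0.16946823 -0.65334747  0.22660019] [-1.79996953e+02  1.74179095e-03 -1.65457725e+02] [-5.89505593e+01  2.05421167e+01  6.81132389e-01 -8.54981189e-04
 -7.01355990e+01 -1.65068751e+01] [-0.74756843 -0.26930214  0.19387091]
```

drive_tool(commands=[{"hand": 0,"tx": 0.4,"ty": 0.7,"tz": 0,"turn": -0.27},{"hand": 0,"tx": 0.4,"ty": 0.7,"tz": 0,"turn": -0.27},{"hand": 0,"tx": 0.4,"ty": 0.7,"tz": 0,"turn": -0.27},{"hand": 0,"tx": 0.4,"ty": 0.7,"tz": 0,"turn": -0.27},{"hand": 0,"tx": 0.4,"ty": 0.7,"tz": 0,"turn": -0.27},{"hand": 0,"tx": 0.4,"ty": 0.7,"tz": 0,"turn": -0.27},{"hand": 0,"tx": 0.4,"ty": 0.7,"tz": 0,"turn": -0.27},{"hand": 0,"tx": 0.4,"ty": 0.7,"tz": 0,"turn": -0.27},{"hand": 0,"tx": 0.4,"ty": 0.7,"tz": 0,"turn": -0.27},{"hand": 0,"tx": 0.4,"ty": 0.7,"tz": 0,"turn": -0.27}])

```text
time_s: 2.0
tcp_pos: [0.4105, -0.231, 0.2271]
eef_rot: [180.0, 0.1, 170.3]
contact_force: [1.7, -0.4, 0.2]
gripper_width: 0.0876
gripper_force: 0.0
```

drive_tool(commands=[{"hand": 0,"tx": 0.355,"ty": 0.618,"tz": 0,"turn": 0},{"hand": 0,"tx": 0.355,"ty": 0.618,"tz": 0,"turn": 0},{"hand": 0,"tx": 0.355,"ty": 0.618,"tz": 0,"turn": 0},{"hand": 0,"tx": 0.355,"ty": 0.618,"tz": 0,"turn": 0},{"hand": 0,"tx": 0.355,"ty": 0.618,"tz": 0,"turn": 0},{"hand": 0,"tx": 0.355,"ty": 0.618,"tz": 0,"turn": 0},{"hand": 0,"tx": 0.355,"ty": 0.618,"tz": 0,"turn": 0},{"hand": 0,"tx": 0.355,"ty": 0.618,"tz": 0,"turn": 0},{"hand": 0,"tx": 0.355,"ty": 0.618,"tz": -0.15,"turn": 0},{"hand": 0,"tx": 0.355,"ty": 0.618,"tz": -0.15,"turn": 0}])

```text
time_s: 3.0
tcp_pos: [0.6234, 0.1397, 0.1357]
eef_rot: [179.9, 0.1, 170.3]
contact_force: [0.4, -0.5, -1.3]
gripper_width: 0.0875
gripper_force: 0.0
```

```bash
python3 - <<'E'
from h import *
s=r.get_state();print(s["tcp_pos"],s["eef_rot"],s["joints"])
c=r.capture("side");t=r.capture("top")
a=cv2.resize(c["frame"][120:220,190:330,::-1],None,fx=4,fy=4,interpolation=cv2.INTER_CUBIC)
b=cv2.resize(t["frame"][140:290,150:210+50,::-1],None,fx=2.66,fy=2.66,interpolation=cv2.INTER_CUBIC)[:400]
b=cv2.resize(b,(230,400)) if False else b[:, :240]
b=cv2.copyMakeBorder(b,0,400-b.shape[0],0,0,cv2.BORDER_CONSTANT)
cv2.imwrite("pics/a2.png",np.hstack([a,b]))
E
```

```text
[0.62344954 0.13966332 0.13568024] [1.79906994e+02 9.46959179e-02 1.70330260e+02] [ 3.00897657e+01  2.10404292e+01 -1.10853186e+01 -1.29286120e-02
 -5.77419730e+01 -1.29752541e+02]
```

View pics/a2.png

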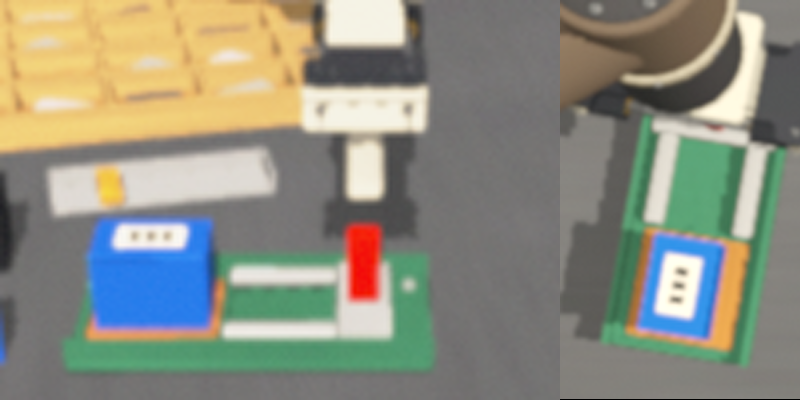

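The finger (crop x 364) is lined up with the red handle (x 364). Descending and gripping.

drive_tool(commands=[{"hand": 0,"tx": 0,"ty": 0,"tz": -0.08,"turn": 0},{"hand": 0,"tx": 0,"ty": 0,"tz": -0.155,"turn": 0},{"hand": 0,"tx": 0,"ty": 0,"tz": -0.155,"turn": 0},{"hand": 0,"tx": 0,"ty": 0,"tz": -0.155,"turn": 0},{"hand": 1,"tx": 0,"ty": 0,"tz": -0.155,"turn": 0},{"hand": 1,"tx": 0,"ty": 0,"tz": -0.155,"turn": 0},{"hand": 1,"tx": 0,"ty": 0,"tz": -0.155,"turn": 0},{"hand": 1,"tx": 0,"ty": 0,"tz": -0.155,"turn": 0},{"hand": 1,"tx": 0,"ty": 0,"tz": -0.155,"turn": 0},{"hand": 1,"tx": 0,"ty": 0,"tz": -0.155,"turn": 0}], grip_force=15)

```text
time_s: 4.1
tcp_pos: [0.6225, 0.1375, 0.0438]
eef_rot: [180.0, 0.0, 170.2]
contact_force: [-0.4, 0.4, -0.0]
gripper_width: 0.045
gripper_force: 0.0
```

drive_tool(commands=[{"hand": 1,"tx": 0,"ty": 0,"tz": 0,"turn": 0},{"hand": 1,"tx": 0,"ty": 0,"tz": 0,"turn": 0},{"hand": 1,"tx": 0,"ty": 0,"tz": 0,"turn": 0},{"hand": 1,"tx": 0,"ty": 0,"tz": 0,"turn": 0},{"hand": 1,"tx": 0,"ty": 0,"tz": 0,"turn": 0},{"hand": 1,"tx": 0,"ty": 0,"tz": 0,"turn": 0}])

```text
time_s: 4.7
tcp_pos: [0.6233, 0.1411, 0.0435]
eef_rot: [179.7, 0.1, 170.3]
contact_force: [-1.3, 14.1, -3.7]
gripper_width: 0.0161
gripper_force: 15.0
```

drive_tool(commands=[{"hand": 1,"tx": 0,"ty": 0.006,"tz": 0,"turn": 0},{"hand": 1,"tx": -0.015,"ty": 0.009,"tz": 0,"turn": 0},{"hand": 1,"tx": -0.03,"ty": 0.011,"tz": 0,"turn": 0},{"hand": 1,"tx": -0.045,"ty": 0.013,"tz": 0,"turn": 0},{"hand": 1,"tx": -0.06,"ty": 0.016,"tz": 0,"turn": 0},{"hand": 1,"tx": -0.075,"ty": 0.018,"tz": 0,"turn": 0},{"hand": 1,"tx": -0.09,"ty": 0.021,"tz": 0,"turn": 0},{"hand": 1,"tx": -0.098,"ty": 0.022,"tz": 0,"turn": 0},{"hand": 1,"tx": -0.098,"ty": 0.022,"tz": 0,"turn": 0}])

```text
time_s: 5.6
tcp_pos: [0.562, 0.1507, 0.0434]
eef_rot: [-180.0, -0.1, 170.2]
contact_force: [-1.3, 2.3, -3.5]
gripper_width: 0.0165
gripper_force: 15.1
```

```bash
python3 -c "
from h import *
s=r.get_state();print(s['tcp_pos'],s['contact_force'],s['moment'])"
```

```text
[0.56199554 0.1507031  0.04337888] [-1.34597934  2.29479126 -3.53958923] [0.92551104 0.54032989 0.33627146]
```

drive_tool(commands=[{"hand": 1,"tx": -0.008,"ty": 0.002,"tz": 0,"turn": 0},{"hand": 1,"tx": -0.016,"ty": 0.003,"tz": 0,"turn": 0},{"hand": 1,"tx": -0.022,"ty": 0.004,"tz": 0,"turn": 0},{"hand": 1,"tx": -0.028,"ty": 0.005,"tz": 0,"turn": 0},{"hand": 1,"tx": -0.028,"ty": 0.005,"tz": 0,"turn": 0},{"hand": 1,"tx": -0.028,"ty": 0.005,"tz": 0,"turn": 0}])

```text
time_s: 6.2
tcp_pos: [0.5481, 0.153, 0.0438]
eef_rot: [-180.0, 0.1, 170.3]
contact_force: [10.3, -7.3, -7.6]
gripper_width: 0.0159
gripper_force: 15.1
```

drive_tool(commands=[{"hand": 1,"tx": -0.004,"ty": 0.001,"tz": 0,"turn": 0},{"hand": 1,"tx": -0.004,"ty": 0.001,"tz": 0,"turn": 0},{"hand": 1,"tx": -0.004,"ty": 0.001,"tz": 0,"turn": 0}])

```text
time_s: 6.5
tcp_pos: [0.547, 0.1532, 0.0442]
eef_rot: [-180.0, 0.2, 170.3]
contact_force: [15.1, -11.5, -9.5]
gripper_width: 0.0162
gripper_force: 15.1
```

```bash
python3 -c "
from h import *
s=r.get_state();print(s['tcp_pos'],s['contact_force'],s['moment'])"
```

```text
[0.54700521 0.15322489 0.04419978] [ 15.10611189 -11.5370366   -9.5102389 ] [-4.3102123  -5.42925702  0.26486355]
```

drive_tool(commands=[{"hand": 1,"tx": 0.003,"ty": -0.001,"tz": 0,"turn": 0},{"hand": 0,"tx": 0.003,"ty": -0.001,"tz": 0,"turn": 0},{"hand": 0,"tx": 0.003,"ty": -0.001,"tz": 0,"turn": 0},{"hand": 0,"tx": 0.003,"ty": -0.001,"tz": 0,"turn": 0},{"hand": 0,"tx": 0.003,"ty": -0.001,"tz": 0,"turn": 0},{"hand": 0,"tx": 0.003,"ty": -0.001,"tz": 0.05,"turn": 0},{"hand": 0,"tx": 0.003,"ty": -0.001,"tz": 0.12,"turn": 0},{"hand": 0,"tx": -0.127,"ty": 0.018,"tz": 0.12,"turn": 0.003},{"hand": 0,"tx": -0.127,"ty": 0.018,"tz": 0.12,"turn": 0.003},{"hand": 0,"tx": -0.127,"ty": 0.018,"tz": 0.12,"turn": 0.003}])

```text
time_s: 7.5
tcp_pos: [0.4652, 0.1649, 0.1161]
eef_rot: [179.9, -0.0, 170.6]
contact_force: [0.1, 1.9, 0.7]
gripper_width: 0.0825
gripper_force: 0.0
```

```bash
python3 - <<'E'
from h import *
s=r.get_state();print(s["tcp_pos"],s["eef_rot"],s["contact_force"])
c=r.capture("side")
cv2.imwrite("pics/a3.png",cv2.resize(c["frame"][110:220,190:330,::-1],None,fx=5,fy=5,interpolation=cv2.INTER_CUBIC))
E
```

```text
[0.46518095 0.16489588 0.11612227] [ 1.79949121e+02 -3.06808829e-02  1.70570677e+02] [0.14520694 1.85827711 0.6562807 ]
```

View pics/a3.png

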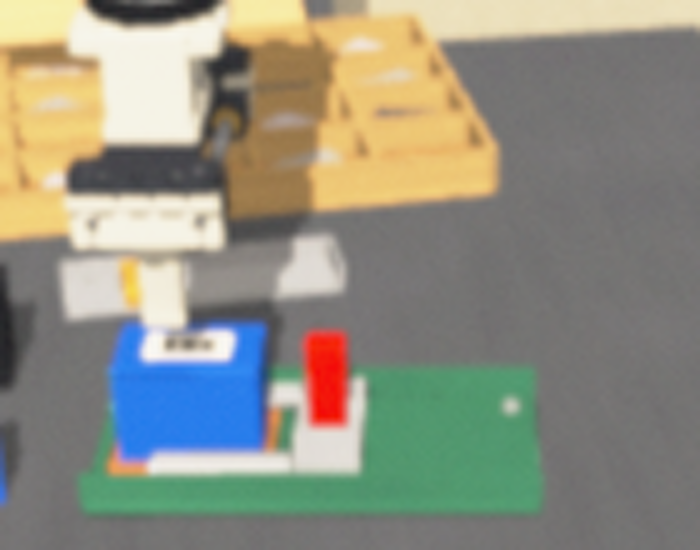

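```bash
python3 - <<'E'
from fit import *
import pickle
s=r.get_state();print(s["tcp_pos"],s["contact_force"])
c=r.capture("side");t=r.capture("top");pickle.dump((c,t),open("d2.pkl","wb"))
p=s["tcp_pos"];l=np.radians(-9.4);ly=np.array([-np.sin(l),np.cos(l),0])
print("near finger tip", (proj(c,[p-ly*.05,p-ly*.05+[0,0,.03]])-[190,110])*5)
print("lid top ctr",(proj(c,[[.4685,.165,.076]])-[190,110])*5)
m=r.trace("lid_center","side")
for k in m: print(k["score"],k["extent"])
h=cv2.cvtColor(c["frame"],cv2.COLOR_RGB2HSV);b=cv2.inRange(h,(100,110,60),(130,255,255));b[:, :205]=0;b[:,260:]=0
b=cv2.morphologyEx(b,cv2.MORPH_CLOSE,np.ones((9,9)))
n,L,S,C=cv2.connectedComponentsWithStats(b);i=1+np.argmax(S[1:,4]);M=(L==i)*1.
rd=hsvmask(c,(170,110,50),(10,255,255),(255,186))
def cost(q): return np.abs(soft(c,[box([q[0],q[1],l],0,0,.084,.056,.014,.076)])-M).sum()
def cr(q): return np.abs(soft(c,[box([q[0],q[1],l],0,0,.024,.016,.024,.082)])-rd).sum()
for f,q0 in((cost,[.4685,.165]),(cr,[.547,.153])):
    o=minimize(f,q0,method="Nelder-Mead",options=dict(initial_simplex=np.array(q0)+[[0,0],[.01,0],[0,.01]]));print(o.x,o.fun,M.sum(),rd.sum())
E
```

```text
[0.46698563 0.165376   0.11631005] [-0.10194748  0.86696399  0.13600756]
near finger tip [[169.24398358 318.28379828]
 [165.12257981 269.30781362]]
lid top ctr [[187.82770044 339.81281751]]
0.94 [213.2, 174.4, 244.1, 201.5]
0.77 [161.0, 160.6, 191.9, 189.5]
0.73 [168.1, 189.5, 190.5, 214.3]
[0.46715234 0.16790039] 164.1921568627451 707.0 160.0
[0.54928662 0.14796257] 23.63529411764706 707.0 160.0
```

drive_tool(commands=[{"hand": 0,"tx": 0,"ty": 0,"tz": -0.06,"turn": 0},{"hand": 0,"tx": 0,"ty": 0,"tz": -0.125,"turn": 0},{"hand": 0,"tx": 0,"ty": 0,"tz": -0.125,"turn": 0},{"hand": 1,"tx": 0,"ty": 0,"tz": -0.125,"turn": 0},{"hand": 1,"tx": 0,"ty": 0,"tz": -0.125,"turn": 0},{"hand": 1,"tx": 0,"ty": 0,"tz": -0.125,"turn": 0},{"hand": 1,"tx": 0,"ty": 0,"tz": -0.125,"turn": 0},{"hand": 1,"tx": 0,"ty": 0,"tz": -0.125,"turn": 0},{"hand": 1,"tx": 0,"ty": 0,"tz": -0.125,"turn": 0},{"hand": 1,"tx": 0,"ty": 0,"tz": -0.125,"turn": 0}], grip_force=40)

```text
time_s: 8.7
tcp_pos: [0.4687, 0.1654, 0.0416]
eef_rot: [179.9, 0.1, 170.5]
contact_force: [-2.0, -0.0, 7.0]
gripper_width: 0.0555
gripper_force: 39.9
```

```bash
python3 -c "
from h import *
s=r.get_state();print(s['tcp_pos'],s['contact_force'],s['moment'])"
```

```text
[0.46874481 0.16537146 0.04160749] [-1.95719412 -0.02642817  7.00816524] [-0.19939807  0.5954001   0.02865767]
```

drive_tool(commands=[{"hand": 1,"tx": 0,"ty": 0,"tz": 0.005,"turn": 0},{"hand": 1,"tx": 0,"ty": 0,"tz": 0.01,"turn": 0},{"hand": 1,"tx": 0,"ty": 0,"tz": 0.015,"turn": 0},{"hand": 1,"tx": 0,"ty": 0,"tz": 0.02,"turn": 0},{"hand": 1,"tx": 0,"ty": 0,"tz": 0.025,"turn": 0},{"hand": 1,"tx": 0,"ty": 0,"tz": 0.03,"turn": 0}])

```text
time_s: 9.3
tcp_pos: [0.4676, 0.1645, 0.0583]
eef_rot: [-179.9, -0.1, 170.5]
contact_force: [-0.3, -0.5, -13.8]
gripper_width: 0.0561
gripper_force: 39.9
```

```bash
python3 -c "
from h import *
s=r.get_state();print(s['tcp_pos'],s['eef_rot'],s['contact_force'],s['moment'])"
```

```text
[0.46764257 0.16451628 0.05834554] [-1.79938607e+02 -6.37354379e-02  1.70490868e+02] [ -0.27025699  -0.45904071 -13.78104201] [-0.20634315 -0.05909824 -0.02252005]
```

Level, with about 14 N of drag as expected. I'll keep lifting.

drive_tool(commands=[{"hand": 1,"tx": 0,"ty": 0,"tz": 0.008,"turn": 0},{"hand": 1,"tx": 0,"ty": 0,"tz": 0.017,"turn": 0},{"hand": 1,"tx": 0,"ty": 0,"tz": 0.025,"turn": 0},{"hand": 1,"tx": 0,"ty": 0,"tz": 0.034,"turn": 0},{"hand": 1,"tx": 0,"ty": 0,"tz": 0.042,"turn": 0},{"hand": 1,"tx": 0,"ty": 0,"tz": 0.05,"turn": 0},{"hand": 1,"tx": 0,"ty": 0,"tz": 0.062,"turn": 0},{"hand": 1,"tx": 0,"ty": 0,"tz": 0.075,"turn": 0},{"hand": 1,"tx": 0,"ty": 0,"tz": 0.09,"turn": 0},{"hand": 1,"tx": 0,"ty": 0,"tz": 0.11,"turn": 0}])

```text
time_s: 10.3
tcp_pos: [0.4687, 0.1653, 0.126]
eef_rot: [180.0, 0.1, 170.5]
contact_force: [-0.4, -0.6, -0.9]
gripper_width: 0.0559
gripper_force: 39.9
```

```bash
python3 - <<'E'
from h import *
s=r.get_state();print(s["tcp_pos"],s["eef_rot"],s["contact_force"],s["moment"])
c=r.capture("side")
cv2.imwrite("pics/a4.png",cv2.resize(c["frame"][110:220,190:330,::-1],None,fx=5,fy=5,interpolation=cv2.INTER_CUBIC))
E
```

```text
[0.46872295 0.16529909 0.12603933] [1.79953903e+02 6.02285010e-02 1.70526965e+02] [-0.44154334 -0.57777671 -0.85992627] [-0.0566219   0.03685708  0.02860105]
```

View pics/a4.png

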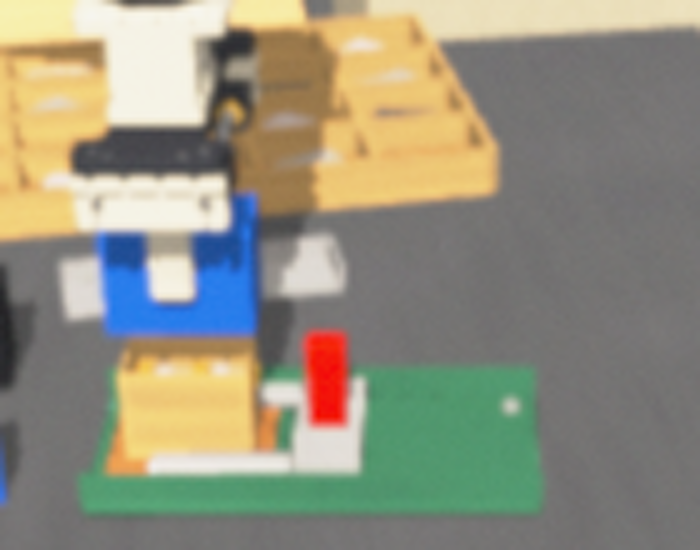

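The lid is clear and level, the base is seated and the fork is home. Next I'll carry the lid over to the stack.

drive_tool(commands=[{"hand": 1,"tx": 0,"ty": 0,"tz": 0.025,"turn": 0},{"hand": 1,"tx": -0.004,"ty": -0.05,"tz": 0.025,"turn": 0.01},{"hand": 1,"tx": -0.008,"ty": -0.12,"tz": 0.025,"turn": 0.02},{"hand": 1,"tx": -0.013,"ty": -0.2,"tz": 0.025,"turn": 0.03},{"hand": 1,"tx": -0.018,"ty": -0.28,"tz": 0.025,"turn": 0.04},{"hand": 1,"tx": -0.024,"ty": -0.36,"tz": 0.025,"turn": 0.04},{"hand": 1,"tx": -0.03,"ty": -0.44,"tz": 0.025,"turn": 0.04},{"hand": 1,"tx": -0.034,"ty": -0.51,"tz": 0.025,"turn": 0.04},{"hand": 1,"tx": -0.036,"ty": -0.547,"tz": 0.025,"turn": 0.04},{"hand": 1,"tx": -0.036,"ty": -0.547,"tz": 0.025,"turn": 0.04}])

```text
time_s: 11.35
tcp_pos: [0.4465, -0.1656, 0.14]
eef_rot: [-180.0, 0.0, 173.9]
contact_force: [-0.8, -0.3, -2.7]
gripper_width: 0.0557
gripper_force: 39.9
```

```bash
python3 - <<'E'
from h import *
c=r.capture("side");t=r.capture("top")
c=r.capture("side");t=r.capture("top")
s=r.get_state();print(s["tcp_pos"],s["eef_rot"],s["contact_force"],s["moment"])
a=cv2.resize(c["frame"][190:320,160:300,::-1],None,fx=3.5,fy=3.5,interpolation=cv2.INTER_CUBIC)
b=cv2.resize(t["frame"][200:330,280:375,::-1],None,fx=3.5,fy=3.5,interpolation=cv2.INTER_CUBIC)[:a.shape[0],:310]
cv2.imwrite("pics/a5.png",np.hstack([a,b]))
E
```

```text
[ 0.44688007 -0.16270015  0.13987539] [1.79993441e+02 3.31873975e-02 1.74133991e+02] [-0.11047304  0.36986527 -0.72332117] [0.01572096 0.01576496 0.0015597 ]
```

View pics/a5.png

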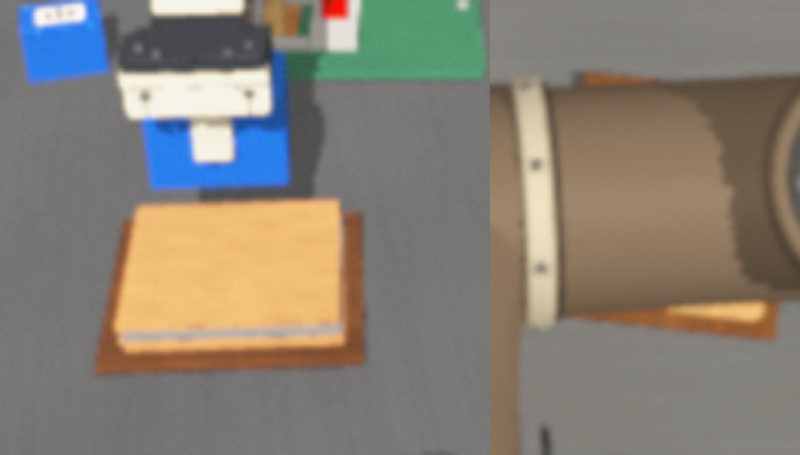

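drive_tool(commands=[{"hand": 1,"tx": 0,"ty": 0,"tz": -0.03,"turn": 0},{"hand": 1,"tx": 0,"ty": 0,"tz": -0.06,"turn": 0},{"hand": 1,"tx": 0,"ty": 0,"tz": -0.075,"turn": 0},{"hand": 1,"tx": 0,"ty": 0,"tz": -0.075,"turn": 0},{"hand": 1,"tx": 0,"ty": 0,"tz": -0.08,"turn": 0},{"hand": 1,"tx": 0,"ty": 0,"tz": -0.085,"turn": 0},{"hand": 1,"tx": 0,"ty": 0,"tz": -0.085,"turn": 0}])

```text
time_s: 12.25
tcp_pos: [0.4468, -0.1631, 0.0887]
eef_rot: [180.0, 0.0, 174.1]
contact_force: [0.4, -0.4, -1.6]
gripper_width: 0.056
gripper_force: 39.9
```

drive_tool(commands=[{"hand": 1,"tx": 0,"ty": 0,"tz": -0.003,"turn": 0},{"hand": 1,"tx": 0,"ty": 0,"tz": -0.006,"turn": 0},{"hand": 1,"tx": 0,"ty": 0,"tz": -0.008,"turn": 0},{"hand": 1,"tx": 0,"ty": 0,"tz": -0.008,"turn": 0}])

```text
time_s: 12.65
tcp_pos: [0.4465, -0.1632, 0.0836]
eef_rot: [-180.0, -0.0, 174.1]
contact_force: [0.4, -0.3, -1.6]
gripper_width: 0.0563
gripper_force: 39.9
```

drive_tool(commands=[{"hand": 1,"tx": 0,"ty": 0,"tz": -0.003,"turn": 0},{"hand": 1,"tx": 0,"ty": 0,"tz": -0.006,"turn": 0},{"hand": 1,"tx": 0,"ty": 0,"tz": -0.008,"turn": 0},{"hand": 1,"tx": 0,"ty": 0,"tz": -0.008,"turn": 0}])

```text
time_s: 13.05
tcp_pos: [0.4465, -0.1632, 0.0787]
eef_rot: [-180.0, -0.0, 174.1]
contact_force: [-0.1, 0.5, -1.3]
gripper_width: 0.0559
gripper_force: 39.9
```

drive_tool(commands=[{"hand": 1,"tx": 0,"ty": 0,"tz": -0.003,"turn": 0},{"hand": 1,"tx": 0,"ty": 0,"tz": -0.006,"turn": 0},{"hand": 1,"tx": 0,"ty": 0,"tz": -0.006,"turn": 0}])

```text
time_s: 13.35
tcp_pos: [0.4465, -0.1632, 0.0751]
eef_rot: [-180.0, -0.0, 174.1]
contact_force: [0.1, -0.1, -1.4]
gripper_width: 0.0557
gripper_force: 39.9
```

Lid bottom is at about 47 mm, with no contact yet.

drive_tool(commands=[{"hand": 1,"tx": 0,"ty": 0,"tz": -0.003,"turn": 0},{"hand": 1,"tx": 0,"ty": 0,"tz": -0.006,"turn": 0},{"hand": 1,"tx": 0,"ty": 0,"tz": -0.008,"turn": 0},{"hand": 1,"tx": 0,"ty": 0,"tz": -0.008,"turn": 0}])

```text
time_s: 13.75
tcp_pos: [0.4465, -0.1631, 0.0703]
eef_rot: [-180.0, -0.0, 174.1]
contact_force: [-0.3, 0.9, -0.9]
gripper_width: 0.0556
gripper_force: 39.9
```

drive_tool(commands=[{"hand": 1,"tx": 0,"ty": 0,"tz": -0.003,"turn": 0},{"hand": 1,"tx": 0,"ty": 0,"tz": -0.006,"turn": 0},{"hand": 1,"tx": 0,"ty": 0,"tz": -0.006,"turn": 0}])

```text
time_s: 14.05
tcp_pos: [0.4465, -0.1632, 0.0667]
eef_rot: [180.0, -0.0, 174.1]
contact_force: [-0.5, -0.5, -1.4]
gripper_width: 0.0556
gripper_force: 39.9
```

drive_tool(commands=[{"hand": 1,"tx": 0,"ty": 0,"tz": -0.003,"turn": 0},{"hand": 1,"tx": 0,"ty": 0,"tz": -0.005,"turn": 0},{"hand": 1,"tx": 0,"ty": 0,"tz": -0.005,"turn": 0}])

```text
time_s: 14.35
tcp_pos: [0.4465, -0.1631, 0.0638]
eef_rot: [-180.0, -0.0, 174.1]
contact_force: [0.1, -0.2, -0.7]
gripper_width: 0.056
gripper_force: 39.9
```

drive_tool(commands=[{"hand": 1,"tx": 0,"ty": 0,"tz": -0.003,"turn": 0},{"hand": 1,"tx": 0,"ty": 0,"tz": -0.005,"turn": 0},{"hand": 1,"tx": 0,"ty": 0,"tz": -0.005,"turn": 0}])

```text
time_s: 14.65
tcp_pos: [0.4465, -0.1632, 0.0608]
eef_rot: [-180.0, -0.0, 174.1]
contact_force: [-0.5, 0.2, -1.2]
gripper_width: 0.0561
gripper_force: 39.9
```

drive_tool(commands=[{"hand": 1,"tx": 0,"ty": 0,"tz": -0.002,"turn": 0},{"hand": 1,"tx": 0,"ty": 0,"tz": -0.004,"turn": 0},{"hand": 1,"tx": 0,"ty": 0,"tz": -0.004,"turn": 0}])

```text
time_s: 14.95
tcp_pos: [0.4465, -0.1632, 0.0584]
eef_rot: [-180.0, -0.0, 174.1]
contact_force: [-0.5, 0.1, -1.5]
gripper_width: 0.0559
gripper_force: 39.9
```

drive_tool(commands=[{"hand": 1,"tx": 0,"ty": 0,"tz": -0.002,"turn": 0},{"hand": 1,"tx": 0,"ty": 0,"tz": -0.004,"turn": 0},{"hand": 1,"tx": 0,"ty": 0,"tz": -0.004,"turn": 0}])

```text
time_s: 15.25
tcp_pos: [0.4468, -0.1632, 0.0563]
eef_rot: [-180.0, 0.0, 174.1]
contact_force: [-0.4, 1.2, 3.2]
gripper_width: 0.0552
gripper_force: 39.9
```

Contact at a lid-bottom height of about 29 mm, matching the picture estimate of 28. I'll press slightly to confirm, then release.

drive_tool(commands=[{"hand": 1,"tx": 0,"ty": 0,"tz": -0.001,"turn": 0},{"hand": 1,"tx": 0,"ty": 0,"tz": -0.001,"turn": 0}])

```text
time_s: 15.45
tcp_pos: [0.4467, -0.1632, 0.0558]
eef_rot: [-180.0, 0.0, 174.1]
contact_force: [-1.4, 1.6, 5.9]
gripper_width: 0.0556
gripper_force: 39.9
```

drive_tool(commands=[{"hand": 1,"tx": 0,"ty": 0,"tz": 0,"turn": 0},{"hand": 0,"tx": 0,"ty": 0,"tz": 0,"turn": 0},{"hand": 0,"tx": 0,"ty": 0,"tz": 0,"turn": 0},{"hand": 0,"tx": 0,"ty": 0,"tz": 0,"turn": 0},{"hand": 0,"tx": 0,"ty": 0,"tz": 0,"turn": 0},{"hand": 0,"tx": 0,"ty": 0,"tz": 0.03,"turn": 0},{"hand": 0,"tx": 0,"ty": 0,"tz": 0.1,"turn": 0},{"hand": 0,"tx": 0,"ty": 0,"tz": 0.18,"turn": 0},{"hand": 0,"tx": 0,"ty": 0,"tz": 0.25,"turn": 0},{"hand": 0,"tx": 0,"ty": 0,"tz": 0.25,"turn": 0}])

```text
time_s: 16.45
tcp_pos: [0.45, -0.1637, 0.2117]
eef_rot: [-180.0, 0.6, 174.2]
contact_force: [-0.4, 0.1, -0.9]
gripper_width: 0.0876
gripper_force: 0.0
```

```bash
python3 - <<'E'
from h import *
s=r.get_state();print(s["tcp_pos"],s["contact_force"],s["gripper_width"])
c=r.capture("side")
cv2.imwrite("pics/a6.png",cv2.resize(c["frame"][130:320,150:390,::-1],None,fx=3,fy=3,interpolation=cv2.INTER_CUBIC))
E
```

```text
[ 0.44996877 -0.16365314  0.21166358] [-0.35248225  0.12212863 -0.94568528] 0.0875879936468875
```

View pics/a6.png

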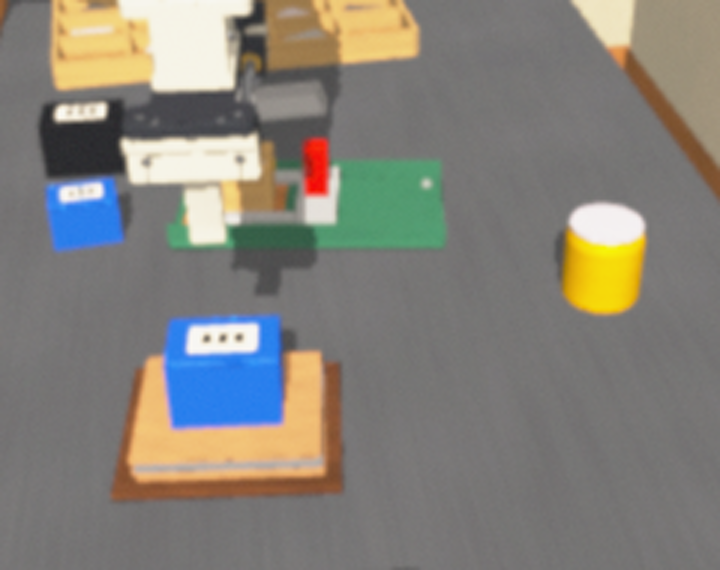

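The lid sits level in the middle of the stack (crop about (225,370)), the fork is home and nothing else has moved. I'll let the arm settle and hand the job in.

drive_tool(commands=[{"hand": 0,"tx": 0,"ty": 0,"tz": 0,"turn": 0},{"hand": 0,"tx": 0,"ty": 0,"tz": 0,"turn": 0},{"hand": 0,"tx": 0,"ty": 0,"tz": 0,"turn": 0}])

```text
time_s: 16.8
tcp_pos: [0.446, -0.1632, 0.2043]
eef_rot: [-180.0, -0.1, 174.1]
contact_force: [0.2, 0.3, -0.2]
gripper_width: 0.0873
gripper_force: 0.0
```

```bash
python3 -c "
from plant import r
print(r.close_job())"
```

```text
the job is handed in; nothing more can be done
None
```

The job is handed in at 16.8 s: the fork is home, the lid came off level and rests on the middle of the stack (contact felt at about 29 mm), and the open box is still in its seat; no verdict was returned.

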